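# Walk the die block round to the fence

## Robot

A 6-joint arm with a two-finger parallel gripper is mounted at the origin on the work surface. World frame = base frame: x ahead of the robot, y to its left, z up, the work surface at z = 0. Lengths are in m, angles in rad, forces in N, time in s.
With the tool pointing down it reaches from about 0.275 to 0.875 m from the base axis. Payload 12.5 kg.
Tool frame: the origin (TCP) lies on the mounting face of the last link; the fingertips stand 173 mm ahead of it and the grasp point (between the pads) lies env.grasp_offset ahead of it (env.grasp_offset is the distance from the TCP to the grasp point, in m); z points along the fingers, y is the line along which they close (so a half turn about z gives the same grasp; the last joint's range is limited). The gripper opens to 85 mm and grips with 20 to 120 N. Pads are 22 mm wide; open, the fingers measure 114 mm over their backs; the gripper's body (76 mm by 85 mm) begins 54 mm behind the grasp point. The pads swing forward as they close: fully open they stand 13 mm farther back than shut.
Start: joints at [1.253, 0.351, 1.652, -0, 1.139, -0.085], TCP at [0.127, 0.535, 0.405] pointing down, gripper open.
Joint ranges: [-2.75, 2.75], [-0.79, 2.1], [0.01, 2.65], [-1.57, 4.71], [0.07, 3.14], [-2.87, 2.87]. Speed limits (rad/s): [2.22, 2.22, 2.79, 3.14, 3.14, 3.14].

## Interface

Orientations are given as a unit quaternion [x, y, z, w].
In Python, from cell import env gives the robot as it stands.
- The arm moves only by the tool move_arm, never from a script. Its argument "steps" is a list of rows, each a list of 3 entries, a list of its own where there are three numbers: the shift along the tool's x, y, z in m, then the turn about the tool's z in rad, then the finger opening in m, from 0 to 0.0854. A call has 1 to 8 rows; each row is the pose to reach, as a shift and turn from the pose commanded when the call began, along the tool's axes at that moment; what a row does not reach only later rows make up. A row lasts 1/10 s, in which the tool goes at most 50 mm and 8.59 degrees, less where a joint would pass 70% of its speed; a pose out of reach is approached as far as the arm can. A call with a gripper value outside its range is refused whole. The fingers move at their own pace and stop on an object; the grip force is fixed at half the most. Time passes only in rows, so rows that repeat a pose let the fingers close. It gives the time, the measured TCP pose, the force, the opening and the grip force at its end, in the units of the state.
- env.read_state(): the state, without advancing time (a new reading comes with each control period).
- env.grab_frame(name): name is "side" or "top" or "wrist"; returns the picture (384x512x3 uint8, red, green, blue); there is no depth.
- env.camera_params(name): a dict with "fx", "fy", "cx", "cy" (pixels), "dist_coeffs" ([k1, k2, p1, p2, k3] as OpenCV has them; the pictures are not rectified), "world_from_camera" (4x4, takes a point from camera to world coordinates); the wrist camera has in their place "hand_eye" (4x4, takes a point from camera to tool coordinates, whose origin is the TCP and whose axes are the flange's). Camera axes: x right, y up, looking along -z (the intrinsics and any distortion apply to the point x, -y, -z); pixel columns grow to the right and rows downward; lengths in m; the calibration is good to about 2 mm. A picture is of the moment at which its call begins: read the wrist's pose just before it. camera_params takes no time and is no camera call.
- env.hand_in(): hands the job in; it is judged then, once.
Trained networks look in the newest picture that a camera, given by its name, has taken for a name from the list of things; names that differ only in an ending like _2 or _b are one class to them, and where a whole thing is asked for, a point or a joint stands for the part that bears it (a point fixed in the world has none). Each returns a list of dicts, best first, with "p" (0 to 1); they miss things now and then, are a little off and sometimes report something else, mostly with a low value. They report only what shows in the picture. A call takes as long as a camera call.
- env.cut_out(camera, thing): "mask" (384x512 bool, what is visible of it).
- env.tip_of(camera, thing): "at" ([x, y, z] in m, in world coordinates, good to about 4 mm: a listed point, or the origin of a listed thing).
The state is a dict: "time": time; "joint_pos": joint angles; "dq": joint speeds; "joint_efforts": joint torques, N m; "ee_pos": TCP position; "tcp_rot": TCP orientation; "ft_force": force on the tool from outside, world axes, zero at the start; "wrist_torque": the same for the moment, N m; "opening": opening from 0.0 (shut) to 1.0 (fully open); "grasp_force": force on a finger pad.
Only numpy, scipy, OpenCV 4.12 (cv2) and the standard library are available. Lean on these libraries where they do the work, as an engineer would, in place of code of your own. Each camera call takes 0.05 s, during which the arm holds its last target. There are 200 camera calls.

## Task

Walk the heavy steel die block round with fingertip pushes, now at one corner and now at another, until one of its long sides faces the angle-iron fence squarely, keeping it clear of the fence until then. Only once it is square, push it up flush against the fence, so that the fence backs the whole of that long side. Push only, never grip or lift the block, and leave the tin, the hammer and the wrench where they are.

Things in the scene. Friction and masses are not known exactly. Their poses are not given: they have to be found in the camera images.
- block: solid steel die block lying flat on the table, 125 mm long (own x) by 90 mm wide (own y) by 32 mm high, about 2 kg (hidden, 1.7 to 2.3 kg). A shallow slot 24 mm wide and 5 mm deep runs along the middle of its top, parallel to the long sides. Both long sides are alike: either may face the fence. Loose; slides on the table with ordinary friction. Origin: centre of its underside, z up.
- fence: straight length of steel angle iron fixed to the table, 320 mm long (own x), 45 mm high. Origin: on the table at the middle of the upright working face; the face is the plane y = 0 of its own frame and looks to its own -y, where the block stands, its centre 130 to 155 mm from the face at the start. Behind the face are the 8 mm thick upright and a flat leg reaching 50 mm behind the face, with two bolts 18 mm high. When the block is flush its centre is 45 mm from the face.
- tin: bystander: closed tin can 66 mm in diameter, 85 mm high, standing on the robot's right of the block. Origin: centre of its underside.
- hammer: bystander: hand hammer 260 mm long, head 88 mm wide and 26 mm high, lying on the table to the robot's right of the block; origin under the middle of its length, handle to its own -x.
- wrench: bystander: spanner 180 mm long, 8 mm thick, lying on the table behind the fence (own +y side of the fence); origin under the middle, long direction is its own x.

How it is judged:
On the way:
1. the block is turned until a long side is parallel to the fence within about 6 degrees, still at least 8 mm clear of it (angle between the x axis of block and the x axis of fence, either way round below 0.105 rad and y of block in the frame of fence below -0.053 m), for 0.2 s.
At the end, for the whole second after the job is handed in: The block lies flat and still with a long side flush against the fence: parallel within 2.3 degrees, gap at its middle under 3.5 mm, and its whole long side backed by the fence (centre within 100 mm of the fence's middle) (angle between the x axis of block and the x axis of fence, either way round below 0.04 rad and y of block in the frame of fence between -0.0485 and -0.04 m and x of block in the frame of fence between -0.1 and 0.1 m and height (world z) of block below 0.003 m and angle between block's own z axis and vertical below 0.05 rad and linear speed of block below 0.01 m/s); the robot touches nothing.
It fails at once if the block is lifted or tipped (more than 6 mm or 7 degrees) (height (world z) of block above 0.006 m or angle between block's own z axis and vertical above 0.12 rad).
It fails at once if the block touches the fence while more than 10 degrees out of square (contact force between block and fence above 0.5 N and angle between the x axis of block and the x axis of fence, either way round above 0.175 rad).
It fails at once if the tin, hammer or wrench is moved by more than 15 mm (distance of any of tin, hammer, wrench from where it was at the start of the episode above 0.015 m).
It also fails if it takes over 72 s, if anything falls off the work surface, if the arm or the gripper's body presses on something with over 40 N, if the wrist force passes 120 N, or if a joint passes its speed limit or range.

## Working session

There is one attempt and no reset: what is moved stays moved. The work goes in short steps, Python scripts to look and compute and a tool call to move; the robot and the scene stay as the last step left them, time stands still between calls to the robot, and variables do not carry over. Pictures are saved under pics/ and viewed, at most 10 in all, crops included, and the job is handed in when it is done.

Besides the shell and the picture viewer there is one more tool, called in YAML: its name, and indented under it one key for each argument. move_arm: Moves the arm, as the interface text tells. Its arguments: {"type":"object","properties":{"steps":{"type":"array"}},"required":["steps"]}

```bash
ls; mkdir -p pics
python3 - <<'E'
from cell import env
import cv2
s=env.read_state();print(s,env.grasp_offset)
f=env.grab_frame("top");cv2.imwrite("pics/t0.png",f[:,:,::-1])
for n in ["block","fence","tin","hammer","wrench"]:
    r=env.tip_of("top",n);print(n,[(d['at'],d['p']) for d in r[:2]])
f=env.grab_frame("side");cv2.imwrite("pics/s0.png",f[:,:,::-1])
E
```

```text
pics
{'time': 0.0, 'joint_pos': array([ 1.25339176e+00,  3.51241239e-01,  1.65244279e+00, -2.40847452e-06,
        1.13908182e+00, -8.46413173e-02]), 'dq': array([-7.55046280e-04, -4.97267791e-05, -3.94147187e-04, -7.09612473e-04,
       -9.77869463e-04, -9.23617299e-04]), 'joint_efforts': array([-1.53105721e-03, -5.06102765e+01, -2.91408706e+01, -1.57655754e-04,
        4.52408378e-03,  2.73463496e-05]), 'ee_pos': array([0.12682287, 0.53504237, 0.40414845]), 'tcp_rot': array([ 1.16118557e-01,  9.93235187e-01, -5.74999642e-04, -1.16054762e-04]), 'ft_force': array([-0.37966381,  0.78343593, -0.83482568]), 'wrist_torque': array([-0.00350204,  0.03112401,  0.0101881 ]), 'grasp_force': 0.0, 'opening': 0.9995442778175772} 0.1547
block [([0.5572, -0.0277, -0.0039], 0.78)]
fence [([0.5678, 0.1169, 0.0008], 0.81)]
tin [([0.5147, -0.3259, 0.0013], 0.78)]
hammer [([0.5953, -0.4612, 0.0043], 0.87)]
wrench []
```

View pics/t0.png

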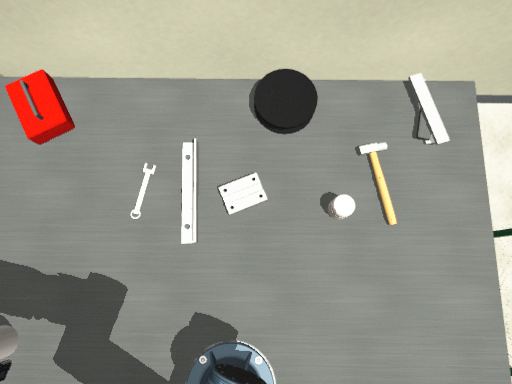

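View pics/s0.png

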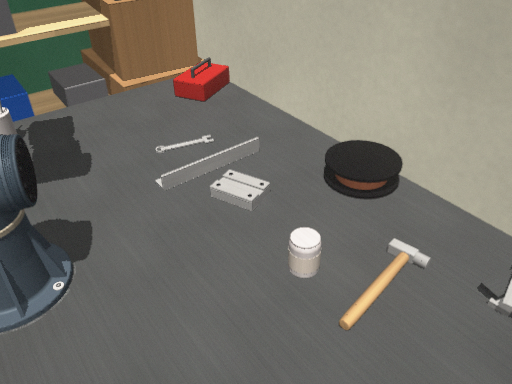

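The top view shows the block at about (243,193), with its long axis running sideways and roughly 70° off the fence. The fence face is at column ~197, the tin at (341,206) and the hammer at (380,180). I'll fit the poses from the masks.

```bash
cat > h.py <<'E'
from cell import env
import numpy as np, cv2
from scipy.optimize import minimize
def proj(P,cam):
    c=env.camera_params(cam);M=np.linalg.inv(c["world_from_camera"])
    q=(P@M[:3,:3].T+M[:3,3])*[1,-1,-1]
    K=np.array([[c["fx"],0,c["cx"]],[0,c["fy"],c["cy"]],[0,0,1]])
    return cv2.projectPoints(q.reshape(-1,1,3),np.zeros(3),np.zeros(3),K,np.array(c["dist_coeffs"]))[0].reshape(-1,2)
def box(x0,x1,y0,y1,h): return np.array([[x,y,z] for x in(x0,x1) for y in(y0,y1) for z in(0,h)],float)
BL=[box(-.0625,.0625,-.045,.045,.032)]
FE=[box(-.16,.16,0,.008,.045),box(-.16,.16,0,.05,.006)]
def sil(p,boxes,cam):
    S=4;m=np.zeros((384*S,512*S),np.uint8);c,s=np.cos(p[2]),np.sin(p[2])
    for b in boxes:
        w=b@np.array([[c,s,0],[-s,c,0],[0,0,1]])+[p[0],p[1],0]
        h=cv2.convexHull(((proj(w,cam)+.5)*S).astype(np.float32))
        cv2.fillConvexPoly(m,(h*16).round().astype(np.int32),255,shift=4)
    return cv2.resize(m,(512,384),interpolation=cv2.INTER_AREA)/255.
def fit(boxes,masks,p0):
    f=lambda p:sum(np.abs(sil(p,boxes,c)-m).sum()/m.sum() for c,m in masks.items())
    r=min((minimize(f,[p0[0],p0[1],a],method="Nelder-Mead",options=dict(initial_simplex=np.array([[p0[0],p0[1],a]]+[[p0[0]+.01,p0[1],a],[p0[0],p0[1]+.01,a],[p0[0],p0[1],a+.15]]),xatol=1e-4,fatol=1e-4,maxiter=150)) for a in p0[2]),key=lambda r:r.fun)
    return r.x,r.fun
def look(thing,boxes,p0,cams=("top","side"),grab=True):
    ms={}
    for c in cams:
        if grab: env.grab_frame(c)
        r=env.cut_out(c,thing)
        if r: ms[c]=r[0]["mask"].astype(float)
    x,f=fit(boxes,ms,p0);print(thing,x.round(4),"deg",np.degrees(x[2]).round(1),"err",round(f,3),list(ms));return x
def shift(*pts,z=None):
    s=env.read_state();from scipy.spatial.transform import Rotation as R
    Rm=R.from_quat(s["tcp_rot"]).as_matrix()
    yaw=np.arctan2(Rm[1,0],Rm[0,0]);print("tcp",s["ee_pos"].round(4),"toolx yaw",yaw.round(3))
    for p in pts: print(p,(Rm.T@(np.array(p)-s["ee_pos"])).round(3))
E
python3 - <<'E'
from h import *
b=look("block",BL,(.557,-.028,[-1.2,-.9]))
f=look("fence",FE,(.568,.117,[0]))
for c in("top",): look("block",BL,(.557,-.028,[-1.2]),(c,)); look("fence",FE,(.568,.117,[0]),(c,))
shift((.45,-.08,.3),(.45,-.08,.185))
E
```

```text
block [ 0.5564 -0.0286 -1.1775] deg -67.5 err 0.09 ['top', 'side']
fence [0.5665 0.1126 0.0433] deg 2.5 err 0.136 ['top', 'side']
block [ 0.5556 -0.0281 -1.1824] deg -67.7 err 0.052 ['top']
fence [0.5655 0.1139 0.0362] deg 2.1 err 0.055 ['top']
tcp [0.1269 0.5352 0.4047] toolx yaw 2.909
(0.45, -0.08, 0.3) [-0.456 -0.524  0.105]
(0.45, -0.08, 0.185) [-0.456 -0.524  0.22 ]
```

move_arm:
  steps:
    - [[-0.48,-0.52,0.08],-0.233,0]
    - [[-0.48,-0.52,0.08],-0.233,0]
    - [[-0.48,-0.52,0.08],-0.233,0]
    - [[-0.48,-0.52,0.08],-0.233,0]
    - [[-0.48,-0.52,0.08],-0.233,0]
    - [[-0.48,-0.52,0.08],-0.233,0]
    - [[-0.48,-0.52,0.08],-0.233,0]
    - [[-0.48,-0.52,0.08],-0.233,0]

```text
time: 1.75
ee_pos: [0.3221, 0.1873, 0.3599]
tcp_rot: [-0.0, 1.0, 0.0, 0.001]
ft_force: [1.0, 0.7, -0.4]
opening: -0.002
grasp_force: 0.0
```

```bash
cat >> h.py <<'E'
def push(b,lx,side,dirn,turn,n,cor,gap=.025,z=.187,hx=.011,hy=.0145):
    """finger centres (world) while block at b turns by `turn` about local (cor,0); contact at local lx on long side `side`(+-1)"""
    out=[]
    for k,a in enumerate(np.linspace(0,turn,n+1)):
        Rm=lambda t:np.array([[np.cos(t),-np.sin(t)],[np.sin(t),np.cos(t)]])
        nn=Rm(b[2]+a)@[0,side]; d=hx*abs(nn[0])+hy*abs(nn[1])
        C=np.array(b[:2])+Rm(b[2])@[cor,0]
        p=C+Rm(b[2]+a)@[lx-cor,side*.045]+nn*d
        if k==0: out.append((*(p+nn*gap).round(4),z))
        out.append((*p.round(4),z))
    return out
E
python3 - <<'E'
from h import *
b=(.556,-.028,-1.18)
P=push(b,.048,-1,1,.6,6,-.035)
shift((P[0][0],P[0][1],.3),*P)
E
```

```text
tcp [0.3221 0.1873 0.3599] toolx yaw -3.141
(np.float64(0.4951), np.float64(-0.105), 0.3) [-0.173 -0.292  0.06 ]
(np.float64(0.4951), np.float64(-0.105), 0.187) [-0.173 -0.292  0.173]
(np.float64(0.5182), np.float64(-0.0955), 0.187) [-0.196 -0.283  0.173]
(np.float64(0.5275), np.float64(-0.0978), 0.187) [-0.205 -0.285  0.173]
(np.float64(0.5372), np.float64(-0.0992), 0.187) [-0.215 -0.287  0.173]
(np.float64(0.5472), np.float64(-0.0996), 0.187) [-0.225 -0.287  0.173]
(np.float64(0.5573), np.float64(-0.0988), 0.187) [-0.235 -0.286  0.173]
(np.float64(0.5675), np.float64(-0.097), 0.187) [-0.245 -0.284  0.173]
(np.float64(0.5775), np.float64(-0.094), 0.187) [-0.255 -0.281  0.173]
```

move_arm:
  steps:
    - [[-0.173,-0.292,0.09],0,0]
    - [[-0.173,-0.292,0.09],0,0]
    - [[-0.173,-0.292,0.09],0,0]
    - [[-0.173,-0.292,0.09],0,0]
    - [[-0.173,-0.292,0.09],0,0]
    - [[-0.173,-0.292,0.09],0,0]
    - [[-0.173,-0.292,0.09],0,0]
    - [[-0.173,-0.292,0.09],0,0]

```text
time: 2.55
ee_pos: [0.4964, -0.1068, 0.2685]
tcp_rot: [0.002, 1.0, -0.0, 0.0]
ft_force: [-0.8, 0.5, -0.1]
opening: -0.002
grasp_force: 0.0
```

move_arm:
  steps:
    - [[0,0,0.045],0,0]
    - [[0,0,0.083],0,0]
    - [[0,0,0.083],0,0]

```text
time: 2.85
ee_pos: [0.4931, -0.1022, 0.1834]
tcp_rot: [-0.0, 1.0, 0.001, -0.004]
ft_force: [-0.4, 0.3, 0.0]
opening: -0.001
grasp_force: 0.0
```

move_arm:
  steps:
    - [[-0.012,0.005,0],0,0]
    - [[-0.023,0.01,0],0,0]
    - [[-0.034,0.015,0],0,0]
    - [[-0.045,0.021,0],0,0]
    - [[-0.055,0.028,0],0,0]
    - [[-0.064,0.035,0],0,0]
    - [[-0.073,0.043,0],0,0]
    - [[-0.073,0.043,0],0,0]

```text
time: 3.65
ee_pos: [0.5694, -0.059, 0.1888]
tcp_rot: [-0.001, 1.0, -0.0, 0.002]
ft_force: [-0.4, 0.4, 0.0]
opening: -0.004
grasp_force: 0.1
```

Run:
```python
from h import *
shift()
f=env.grab_frame("top");cv2.imwrite("pics/t1.png",cv2.resize(f[120:280,120:360,::-1],None,fx=3,fy=3))
look("block",BL,(.57,-.015,[-.6,-.9]),("side",))
print(env.tip_of("top","block")[:1])
```

```text
tcp [ 0.5694 -0.059   0.1888] toolx yaw -3.14
block [ 0.57  -0.015 -0.6  ] deg -34.4 err 0.0 []
[{'at': [0.5835, 0.0109, -0.0069], 'p': 0.47}]
```

View pics/t1.png

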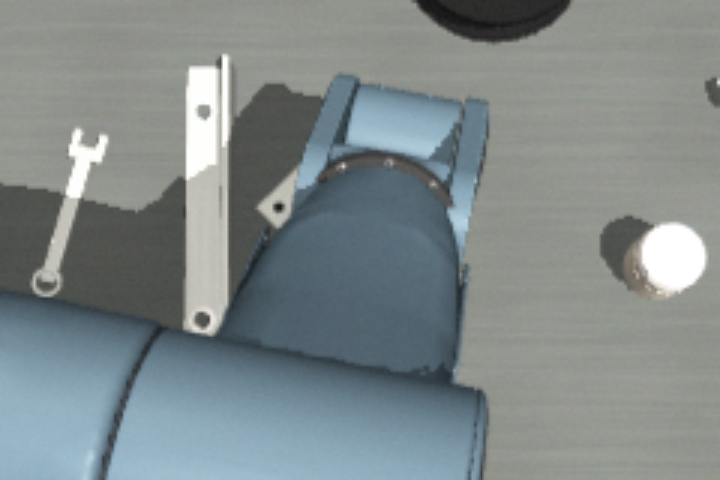

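The arm covers most of the block. One corner shows at crop (258,207), about 27 mm short of the fence. I'll lift off and look again.

move_arm:
  steps:
    - [[0.01,-0.01,-0.03],0,0]
    - [[0.04,-0.03,-0.07],0,0]
    - [[0.2,-0.16,-0.1],0,0]
    - [[0.2,-0.16,-0.1],0,0]
    - [[0.2,-0.16,-0.1],0,0]
    - [[0.2,-0.16,-0.1],0,0]
    - [[0.2,-0.16,-0.1],0,0]

```text
time: 4.55
ee_pos: [0.365, -0.2217, 0.2878]
tcp_rot: [0.001, 1.0, -0.0, 0.0]
ft_force: [0.9, 0.0, -0.0]
opening: 0.002
grasp_force: 0.0
```

Run:
```python
from h import *
look("block",BL,(.57,0.0,[-.6,-.9,-.3]))
shift()
```

```text
block [ 0.5836  0.0099 -0.7639] deg -43.8 err 0.401 ['top', 'side']
tcp [ 0.3682 -0.2197  0.287 ] toolx yaw 3.141
```

Run:
```python
from h import *
for c in ("top","side"):
    b=look("block",BL,(.58,0.01,[-.76]),(c,))
    f=env.cut_out(c,"block")[0]["mask"]; print(f.sum(), sil(b,BL,c).sum())
f=env.grab_frame("top");cv2.imwrite("pics/t2.png",cv2.resize(f[120:280,120:360,::-1],None,fx=3,fy=3))
```

```text
block [ 0.5833  0.012  -0.7706] deg -44.2 err 0.033 ['top']
1250 1263.392156862745
block [ 5.900e-01  3.000e-04 -6.522e-01] deg -37.4 err 0.335 ['side']
1112 1427.1215686274509
```

View pics/t2.png

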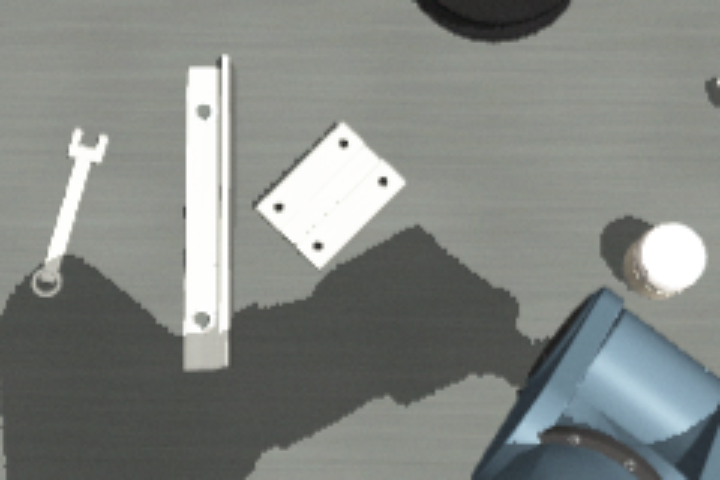

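The block is at (0.583, 0.012), yaw −44°, and its nearest corner at crop (258,207) is ~27 mm from the fence. Next I'll push the fence-side long face away near its −x end.

move_arm:
  steps:
    - [[-0.239,0.307,0.03],0,0]
    - [[-0.239,0.307,0.03],0,0]
    - [[-0.239,0.307,0.03],0,0]
    - [[-0.239,0.307,0.03],0,0]
    - [[-0.239,0.307,0.03],0,0]
    - [[-0.239,0.307,0.03],0,0]
    - [[-0.239,0.307,0.03],0,0]
    - [[-0.239,0.307,0.03],0,0]

```text
time: 5.9
ee_pos: [0.6078, 0.0899, 0.2563]
tcp_rot: [-0.001, 1.0, 0.0, 0.0]
ft_force: [0.2, -1.5, 0.4]
opening: -0.0
grasp_force: 0.0
```

Run:
```python
from h import *
shift((.607,.087,.255),(.607,.087,.187))
```

```text
tcp [0.6078 0.0899 0.2563] toolx yaw -3.14
(0.607, 0.087, 0.255) [ 0.001 -0.003  0.001]
(0.607, 0.087, 0.187) [ 0.001 -0.003  0.069]
```

move_arm:
  steps:
    - [[0,-0.002,0.03],0,0]
    - [[0,-0.002,0.067],0,0]
    - [[0,-0.002,0.067],0,0]

```text
time: 6.2
ee_pos: [0.6051, 0.0856, 0.1854]
tcp_rot: [-0.0, 1.0, -0.0, -0.004]
ft_force: [-1.1, 0.5, 0.2]
opening: -0.001
grasp_force: 0.0
```

move_arm:
  steps:
    - [[0.007,-0.007,0],0,0]
    - [[0.014,-0.014,0],0,0]
    - [[0.02,-0.022,0],0,0]
    - [[0.026,-0.03,0],0,0]
    - [[0.031,-0.038,0],0,0]
    - [[0.036,-0.047,0],0,0]
    - [[0.04,-0.056,0],0,0]
    - [[0.04,-0.056,0],0,0]

```text
time: 7.0
ee_pos: [0.5664, 0.0282, 0.1918]
tcp_rot: [0.001, 1.0, 0.0, 0.001]
ft_force: [0.5, 0.1, 0.4]
opening: 0.003
grasp_force: 0.2
```

move_arm:
  steps:
    - [[0,0.012,0],0,0]
    - [[0,0.012,-0.05],0,0]
    - [[0,0.0,-0.09],0,0]
    - [[0.2,-0.17,-0.09],0,0]
    - [[0.2,-0.17,-0.09],0,0]
    - [[0.2,-0.17,-0.09],0,0]
    - [[0.2,-0.17,-0.09],0,0]
    - [[0.2,-0.17,-0.09],0,0]

```text
time: 7.8
ee_pos: [0.375, -0.1331, 0.2807]
tcp_rot: [-0.001, 1.0, -0.001, 0.001]
ft_force: [0.4, -1.1, 0.0]
opening: 0.001
grasp_force: 0.0
```

Run:
```python
from h import *
b=look("block",BL,(.57,-.01,[-.2,-.5]),("top",))
f=env.grab_frame("top");cv2.imwrite("pics/t3.png",cv2.resize(f[120:280,120:360,::-1],None,fx=3,fy=3))
shift()
```

```text
block [ 0.5644 -0.0377 -0.4824] deg -27.6 err 0.035 ['top']
tcp [ 0.3752 -0.1338  0.2807] toolx yaw 3.138
```

View pics/t3.png

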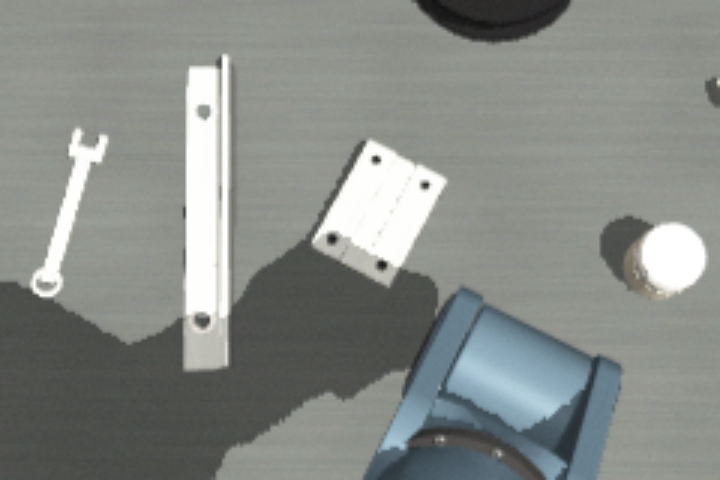

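The block is now at (0.564, −0.038), yaw −27.6°, at about crop (380,212), with over 80 mm to the fence. It needs ~30° more, so I'll push the outer face close to its far (+x) corner.

move_arm:
  steps:
    - [[-0.203,0.003,0.02],0,0]
    - [[-0.203,0.003,0.02],0,0]
    - [[-0.203,0.003,0.02],0,0]
    - [[-0.203,0.003,0.02],0,0]
    - [[-0.203,0.003,0.05],0,0]
    - [[-0.203,0.003,0.093],0,0]
    - [[-0.203,0.003,0.093],0,0]
    - [[-0.203,0.003,0.093],0,0]

```text
time: 8.75
ee_pos: [0.5799, -0.1287, 0.1875]
tcp_rot: [-0.001, 1.0, 0.0, -0.0]
ft_force: [0.7, -0.6, 0.6]
opening: -0.003
grasp_force: 0.0
```

move_arm:
  steps:
    - [[-0.006,0.011,0],0,0]
    - [[-0.012,0.017,0],0,0]
    - [[-0.017,0.023,0],0,0]
    - [[-0.022,0.029,0],0,0]
    - [[-0.027,0.036,0],0,0]
    - [[-0.031,0.043,0],0,0]
    - [[-0.034,0.05,0],0,0]
    - [[-0.037,0.058,0],0,0]

```text
time: 9.55
ee_pos: [0.6175, -0.0717, 0.1892]
tcp_rot: [-0.0, 1.0, -0.001, 0.002]
ft_force: [1.4, -8.1, -0.5]
opening: -0.004
grasp_force: 3.9
```

move_arm:
  steps:
    - [[0,-0.012,0],0,0]
    - [[0,-0.012,-0.05],0,0]
    - [[0,-0.012,-0.09],0,0]
    - [[0.23,-0.1,-0.09],0,0]
    - [[0.23,-0.1,-0.09],0,0]
    - [[0.23,-0.1,-0.09],0,0]
    - [[0.23,-0.1,-0.09],0,0]
    - [[0.23,-0.1,-0.09],0,0]

```text
time: 10.35
ee_pos: [0.3844, -0.1724, 0.2779]
tcp_rot: [-0.0, 1.0, -0.0, 0.001]
ft_force: [0.6, -0.9, 0.8]
opening: -0.0
grasp_force: 0.0
```

Run:
```python
from h import *
b=look("block",BL,(.57,-.01,[-.1,-.4]),("top",))
shift()
```

```text
block [ 0.5664 -0.0147  0.0599] deg 3.4 err 0.044 ['top']
tcp [ 0.3827 -0.1728  0.2776] toolx yaw 3.139
```

Now within ~1.2° of the fence and 80 mm clear. For the final push I'll turn the tool 90° and open the fingers, so both tips press the long face together.

Run:
```python
from h import *
print(env.read_state()["joint_pos"].round(2));f=look("fence",FE,(.5665,.113,[.04]),("top",))
look("block",BL,(.57,-.01,[.05]),("top",))
```

```text
[-0.54  0.32  2.08 -0.    0.74 -2.1 ]
fence [0.5665 0.113  0.04  ] deg 2.3 err 0.0 []
block [ 0.5657 -0.0148  0.0603] deg 3.5 err 0.038 ['top']
```

move_arm:
  steps:
    - [[-0.18,0.06,0],0.4,0.085]
    - [[-0.18,0.06,0],0.8,0.085]
    - [[-0.18,0.06,0],1.2,0.085]
    - [[-0.18,0.06,0],1.53,0.085]
    - [[-0.18,0.06,0],1.53,0.085]
    - [[-0.18,0.06,0],1.53,0.085]
    - [[-0.18,0.06,0],1.53,0.085]
    - [[-0.18,0.06,0],1.53,0.085]

```text
time: 11.45
ee_pos: [0.5672, -0.1108, 0.2767]
tcp_rot: [0.563, 0.827, 0.0, 0.0]
ft_force: [-0.8, 0.0, -0.4]
opening: 0.998
grasp_force: 0.0
```

Run:
```python
from h import *
print(env.read_state()["joint_pos"].round(2))
shift((.566,-.115,.25),(.566,-.115,.176))
```

```text
[-0.27  0.56  1.68  0.    0.9  -0.65]
tcp [ 0.5672 -0.1108  0.2767] toolx yaw 1.946
(0.566, -0.115, 0.25) [-0.003 -0.003  0.027]
(0.566, -0.115, 0.176) [-0.003 -0.003  0.101]
```

move_arm:
  steps:
    - [[-0.003,-0.003,0.03],0.337,0.085]
    - [[-0.003,-0.003,0.05],0.337,0.085]
    - [[-0.003,-0.003,0.05],0.337,0.085]
    - [[-0.003,-0.003,0.1],0.337,0.085]
    - [[-0.003,-0.003,0.1],0.337,0.085]
    - [[-0.003,-0.003,0.1],0.337,0.085]

```text
time: 12.05
ee_pos: [0.565, -0.1151, 0.1768]
tcp_rot: [0.691, 0.722, -0.0, -0.001]
ft_force: [-0.4, -0.6, -0.3]
opening: 0.997
grasp_force: 0.0
```

Run:
```python
from h import *
shift((.566,-.071,.176),(.566,.057,.176))
```

```text
tcp [ 0.565  -0.1151  0.1768] toolx yaw 1.615
(0.566, -0.071, 0.176) [0.044 0.003 0.001]
(0.566, 0.057, 0.176) [0.172 0.008 0.001]
```

move_arm:
  steps:
    - [[0.025,0,0],0,0.085]
    - [[0.04,0,0],0,0.085]
    - [[0.05,0,0],0,0.085]
    - [[0.06,0,0],0,0.085]
    - [[0.07,0,0],0,0.085]
    - [[0.08,0,0],0,0.085]
    - [[0.09,0,0],0,0.085]
    - [[0.1,0,0],0,0.085]

```text
time: 12.85
ee_pos: [0.5612, -0.0163, 0.1788]
tcp_rot: [0.692, 0.722, 0.0, 0.002]
ft_force: [1.0, -14.3, 3.5]
opening: 0.998
grasp_force: 6.6
```

Run:
```python
from h import *
shift()
f=env.grab_frame("top");cv2.imwrite("pics/t4.png",cv2.resize(f[120:280,120:360,::-1],None,fx=3,fy=3))
```

```text
tcp [ 0.5612 -0.0163  0.1788] toolx yaw 1.614
```

View pics/t4.png

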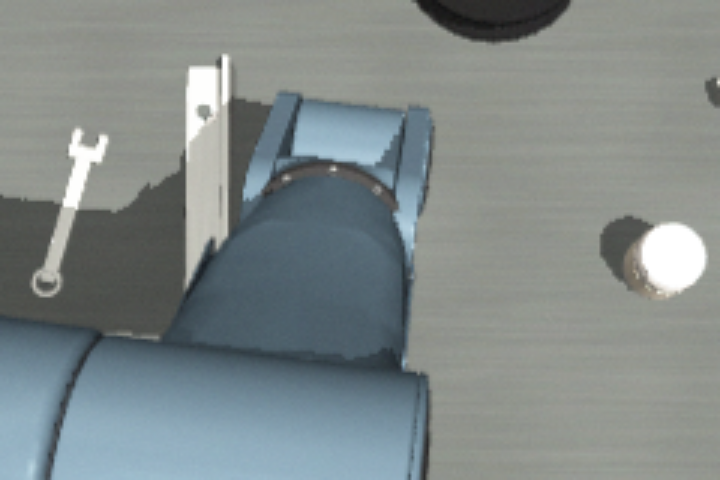

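The arm hides the block, with the tool still about 28 mm short of the flush position and the push force at 14 N. I'll creep up to the fence.

move_arm:
  steps:
    - [[0.006,0,0],0,0.085]
    - [[0.012,0,0],0,0.085]
    - [[0.017,0,0],0,0.085]
    - [[0.021,0,0],0,0.085]
    - [[0.023,0,0],0,0.085]
    - [[0.024,0,0],0,0.085]

```text
time: 13.5
ee_pos: [0.5602, 0.0073, 0.1787]
tcp_rot: [0.692, 0.722, 0.001, 0.002]
ft_force: [-0.2, -15.2, 4.8]
opening: 0.996
grasp_force: 7.3
```

move_arm:
  steps:
    - [[0.001,0,0],0,0.085]
    - [[0.002,0,0],0,0.085]

```text
time: 13.7
ee_pos: [0.5602, 0.0091, 0.1787]
tcp_rot: [0.692, 0.722, 0.001, 0.002]
ft_force: [0.7, -15.5, 4.3]
opening: 0.997
grasp_force: 7.3
```

move_arm:
  steps:
    - [[0.001,0,0],0,0.085]
    - [[0.002,0,0],0,0.085]
    - [[0.002,0,0],0,0.085]

```text
time: 14.0
ee_pos: [0.5601, 0.0112, 0.1787]
tcp_rot: [0.692, 0.722, 0.001, 0.002]
ft_force: [0.3, -13.1, 4.5]
opening: 0.994
grasp_force: 6.6
```

move_arm:
  steps:
    - [[0.001,0,0],0,0.085]
    - [[0.002,0,0],0,0.085]
    - [[0.002,0,0],0,0.085]

```text
time: 14.3
ee_pos: [0.5599, 0.0118, 0.1787]
tcp_rot: [0.692, 0.722, -0.0, 0.002]
ft_force: [-1.4, -27.6, 4.8]
opening: 0.996
grasp_force: 13.9
```

move_arm:
  steps:
    - [[0.001,0,0],0,0.085]
    - [[0.001,0,0],0,0.085]
    - [[0.001,0,0],0,0.085]

```text
time: 14.6
ee_pos: [0.5598, 0.0121, 0.1787]
tcp_rot: [0.692, 0.722, -0.0, 0.002]
ft_force: [-3.0, -34.1, 5.9]
opening: 0.994
grasp_force: 17.4
```

```bash
python3 -c "
from h import *
s=env.read_state();print(s['ft_force'],s['wrist_torque'])"
```

```text
[ -3.00643646 -34.1243412    5.92376939] [-5.20541446  0.21930477 -0.78000115]
```

The force rose to 34 N with almost no movement, so the block is seated. I'll back off and check.

move_arm:
  steps:
    - [[-0.01,0,0],0,0.085]
    - [[-0.035,0,0],0,0.085]
    - [[-0.06,0,-0.04],0,0.085]
    - [[-0.16,-0.15,-0.08],0,0.085]
    - [[-0.16,-0.15,-0.08],0,0.085]
    - [[-0.16,-0.15,-0.08],0,0.085]
    - [[-0.16,-0.15,-0.08],0,0.085]
    - [[-0.16,-0.15,-0.08],0,0.085]

```text
time: 15.4
ee_pos: [0.4139, -0.1524, 0.2585]
tcp_rot: [0.693, 0.721, 0.0, 0.001]
ft_force: [-0.0, 0.1, 0.3]
opening: 0.994
grasp_force: 0.0
```

Run:
```python
from h import *
b=look("block",BL,(.566,.068,[.04]),("top",)); f=look("fence",FE,(.5665,.113,[.04]),("top",))
f=env.grab_frame("top");a=cv2.resize(f[155:215,160:260,::-1],None,fx=6,fy=6,interpolation=cv2.INTER_CUBIC)
cv2.imwrite("pics/t5.png",a); shift()
g=env.grab_frame("side");cv2.imwrite("pics/s5.png",cv2.resize(g[120:240,140:300,::-1],None,fx=5,fy=5,interpolation=cv2.INTER_CUBIC))
```

```text
block [0.5632 0.0672 0.0385] deg 2.2 err 0.034 ['top']
fence [0.5656 0.1139 0.0362] deg 2.1 err 0.06 ['top']
tcp [ 0.4167 -0.1505  0.2569] toolx yaw 1.615
```

View pics/t5.png

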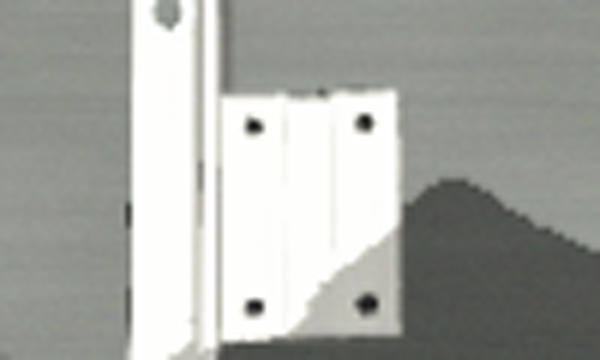

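View pics/s5.png

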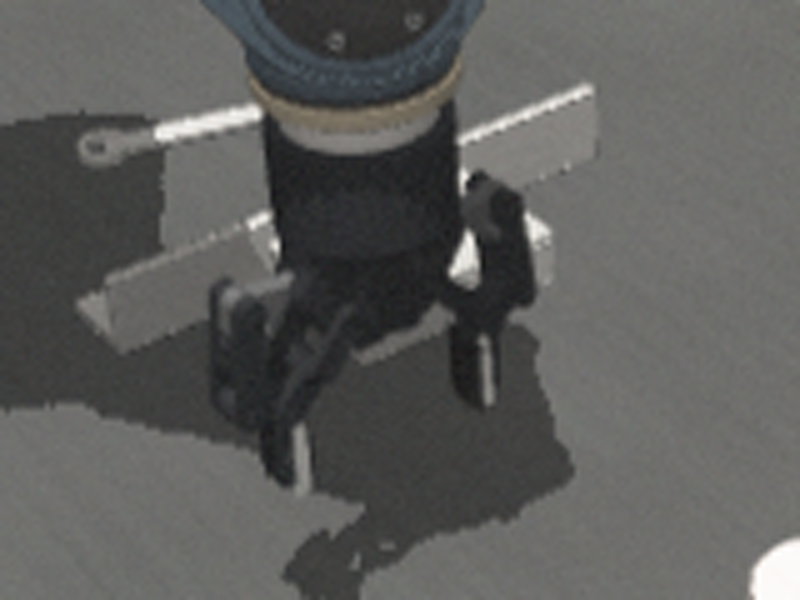

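The top view shows the block flush: its left edge at crop columns ~219–222 meets the fence plate along its full length. The fitted angle difference is 0.1° and the centre is ~46.6 mm from the face. In the side view the gripper is clear of everything but hides the contact. I'm handing in.

```bash
python3 -c "
from cell import env
print(env.hand_in())"
```

```text
the job is handed in; nothing more can be done
None
```

I turned the block square with fingertip pushes alone, then pressed it flush to the fence and handed in after about 15.5 s. The last top view put it within about 0.1° of parallel and close to the fence's middle, but the hand-in gave no verdict.

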